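Fill the nut mill

TASK

Fill the nut mill: draw the hopper's sliding cover out by its grip to the end stop, so that the hopper is fully open, then tip the metal tumbler over the hopper so that all six walnuts end up inside it. Stand the empty tumbler back upright on the counter, leave the cover open, and do not shift or knock over the mug or the pepper grinder.

Things in the scene. Friction and masses are not known exactly. Their poses are not given: they have to be found in the camera images.
- mill: Nut mill, fixed to the counter: grey body on a dark foot 150 x 120 mm, a square open steel hopper on top (126 x 126 mm outside, 4 mm walls, rim 148 mm above the counter, inner floor at 74 mm). Origin on the counter under the hopper's centre; z up; -x is the front, roughly towards the robot. A crank sits low on the back, reaching 130 mm behind the origin.
- hopper (a point): Centre of the hopper's mouth, 148 mm above the counter; axes as the mill's. Two rails (tops at 156 mm, 141 mm apart over their outsides) run along the hopper's sides and on to 184 mm in front of its centre.
- cover (a joint): How far the hopper's flat steel cover is drawn out to the mill's front (its -x), in m: 0 = hopper covered, 0.115 = end stop, fully open (hopper clear from 51 mm in front of its centre to its back wall). Starts at 0 to 0.035; about 2 N of friction, stays where left. Cover top 154 mm above the counter.
- cover_grip (a point): The cover's upright dark wooden grip: 14 mm thick along the slide (mill x), 52 mm wide (mill y), 154 to 194 mm above the counter. This point is on its centre line, 12 mm below its top, 45 mm in front of the hopper's centre when shut. Axes as the mill's; drawing the cover moves it along the mill's -x.
- cup: The tumbler: plain metal, straight round cup, 66 mm outside diameter, 100 mm tall, 3 mm wall, no handle, 0.14 kg, holding six walnuts (filled to about 52 mm), which all roll out only when it is tipped well past level (about 115 degrees from upright). Origin at the centre of its underside, z along its axis towards the mouth.
- cup_mouth (a point): Centre of the tumbler's mouth, level with its rim, 100 mm above its underside.
- nut0: A walnut in its shell, origin at its centre: about 25 mm across with a raised seam, 12 g; starts in the tumbler.
- nut1: A walnut in its shell, origin at its centre: about 25 mm across with a raised seam, 12 g; starts in the tumbler.
- nut2: A walnut in its shell, origin at its centre: about 25 mm across with a raised seam, 12 g; starts in the tumbler.
- nut3: A walnut in its shell, origin at its centre: about 25 mm across with a raised seam, 12 g; starts in the tumbler.
- nut4: A walnut in its shell, origin at its centre: about 25 mm across with a raised seam, 12 g; starts in the tumbler.
- nut5: A walnut in its shell, origin at its centre: about 25 mm across with a raised seam, 12 g; starts in the tumbler.
- mug: Bystander: white ceramic mug, 76 mm across, 85 mm tall, handle on its +y side; origin at the centre of its underside.
- grinder: Bystander: dark wooden pepper grinder, 54 mm across, 113 mm tall; origin at the centre of its underside.

How it is judged:
By the outcome, as a careful person would: the job done as asked, in the order asked, and still so for the second after the job is handed in, with the robot touching nothing.
It also fails if it takes over 69 s, if anything falls off the work surface, if the arm or the gripper's body presses on something with over 40 N, if the wrist force passes 120 N, or if a joint passes its speed limit or range.

ROBOT

A 6-joint arm with a two-finger parallel gripper is mounted at the origin on the work surface. World frame = base frame: x ahead of the robot, y to its left, z up, the work surface at z = 0. Lengths are in mm, angles in degrees, forces in N, time in s.
With the tool pointing down it reaches from about 350 to 850 mm from the base axis. Payload 8.1 kg.
Tool frame: the origin (TCP) lies midway between the tips of the shut fingers; the grasp point (between the pads) lies 19 mm behind it; z points along the fingers, y is the line along which they close (so a half turn about z gives the same grasp; the last joint's range is limited). The gripper opens to 85 mm and grips with 20 to 120 N. Pads are 22 mm wide; open, the fingers measure 114 mm over their backs; the gripper's body (76 mm by 85 mm) begins 54 mm behind the grasp point. The pads swing forward as they close: fully open they stand 13 mm farther back than shut.
Start: joints at [71.597, 7.471, 85.268, -0, 87.261, -4.893], TCP at [140.15, 583.407, 231.292] pointing down, gripper open.
Joint ranges: [-169.43, 169.43], [-51.17, 129.36], [1.28, 143.12], [-76.62, 256.62], [0, 156.53], [-152.29, 152.29]. Speed limits (degrees/s): [136.94, 136.94, 159.86, 180, 180, 180].

INTERFACE

Orientations are given as [roll, pitch, yaw] about the fixed x, y, z axes, in that order (R = Rz(yaw) Ry(pitch) Rx(roll)).
In Python, from bench import sense, snapshot, order, finder gives the robot as it stands.
- The arm moves only by the tool send_rows, never from a script. Its argument "steps" is a list of rows, each a list of 2 entries, a list of its own where there are three numbers: the shift along the world's x, y, z in units of 30 mm (1.0 is 30 mm), then the turn, a rotation vector about the world's x, y, z in rad. In form: [[[dx, dy, dz], [wx, wy, wz]], ...]. A call has 1 to 10 rows; each row is the pose to reach, as a shift and turn from the pose commanded when the call began; what a row does not reach only later rows make up. A row lasts 1/8 s, in which the tool goes at most 62.5 mm and 10.7 degrees, less where a joint would pass 70% of its speed; a pose out of reach is approached as far as the arm can. A call with a gripper value outside its range is refused whole. "fingers" is the closure, from 0 (fully open) to 1 (shut), set as the call begins (left out, the last holds). The fingers move at their own pace and stop on an object; "squeeze" is the grip in N (left out, the last holds). Time passes only in rows, so rows that repeat a pose let the fingers close. It gives the time, the measured TCP pose, the force, the opening and the grip force at its end, in the units of the state.
- sense(): the state, without advancing time (a new reading comes with each control period).
- snapshot(name): name is "scene" or "top"; returns a dict with "img" (384x512x3 uint8, red, green, blue), "K" (3x3 intrinsics, pixels), "k1" (the pictures are not rectified: a ray, as slopes to the right and down, at radius r is drawn at 1 + k1 r^2 times it, then the intrinsics apply), "pose" (4x4, takes a point from camera to world coordinates). Camera axes: x right, y up, looking along -z (the intrinsics and any distortion apply to the point x, -y, -z); pixel columns grow to the right and rows downward; lengths in mm; the calibration is good to about 2 mm. A picture is of the moment at which its call begins. There is no depth.
- order.hand_in(): hands the job in; it is judged then, once.
Trained networks look in the newest picture that a camera, given by its name, has taken for a name from the list of things; names that differ only in an ending like _2 or _b are one class to them, and where a whole thing is asked for, a point or a joint stands for the part that bears it (a point fixed in the world has none). Each returns a list of dicts, best first, with "confidence" (0 to 1); they miss things now and then, are a little off and sometimes report something else, mostly with a low value. They report only what shows in the picture. A call takes as long as a camera call.
- finder.find_in(label, camera): "box" ([left, top, width, height] as shares, 0 to 1, of the picture: columns of its width, rows of its height, round what is visible of it).
- finder.trace(label, camera): "mask" (384x512 bool, what is visible of it) and "box" ([left, top, width, height] as shares, 0 to 1, of the picture: columns of its width, rows of its height, round what is visible of it).
- finder.pinpoint(label, camera): "at" ([column, row] as shares, 0 to 1, of the picture: columns of its width, rows of its height: a listed point, or the origin of a listed thing).
The state is a dict: "time": time; "joint_pos": joint angles; "qd": joint speeds; "joint_efforts": joint torques, N m; "tool_pos": TCP position; "tcp_rot": TCP orientation; "ft_force": force on the tool from outside, world axes, zero at the start; "wrist_torque": the same for the moment, N m; "finger_gap": finger opening in mm; "grip_force": force on a finger pad.
Only numpy, scipy, OpenCV 4.12 (cv2) and the standard library are available. Lean on these libraries where they do the work, as an engineer would, in place of code of your own. Each camera call takes 0.05 s, during which the arm holds its last target. There are 200 camera calls.

## Working session

There is one attempt and no reset: what is moved stays moved. The work goes in short steps, Python scripts to look and compute and a tool call to move; the robot and the scene stay as the last step left them, time stands still between calls to the robot, and variables do not carry over. Pictures are saved under pics/ and viewed, at most 10 in all, crops included, and the job is handed in when it is done.

Besides the shell and the picture viewer there is one more tool, called after "Call:" by a JSON object that holds its "method" and its "body", one argument or row to a line. send_rows: Moves the arm, as the interface text tells. Its arguments: {"type":"object","properties":{"steps":{"type":"array"},"fingers":{"type":"number"},"squeeze":{"type":"number"}},"required":["steps"]}

```bash
mkdir -p pics
cat > h.py <<'E'
import numpy as np, cv2
from bench import sense, snapshot, order, finder
def ray(s,at):
    K=s["K"];k=s["k1"];P=np.array(s["pose"])
    d=np.array([(at[0]*512-K[0][2])/K[0][0],(at[1]*384-K[1][2])/K[1][1]])
    u=d.copy()
    for _ in range(20): u=d/(1+k*(u@u))
    v=P[:3,:3]@np.array([u[0],-u[1],-1]); return P[:3,3],v
def onz(s,at,z):
    o,v=ray(s,at); return (o+v*(z-o[2])/v[2]).round(1)
def tri(r):
    A=np.zeros((3,3));b=np.zeros(3)
    for o,v in r:
        v=v/np.linalg.norm(v);M=np.eye(3)-np.outer(v,v);A+=M;b+=M@o
    return np.linalg.solve(A,b).round(1)
E
python3 - <<'E'
from h import *
S={c:snapshot(c) for c in("scene","top")}
cv2.imwrite("pics/a.png",np.vstack([S[c]["img"] for c in S])[:,:,::-1][:, :] if 0 else np.hstack([cv2.resize(S[c]["img"],(400,300)) for c in S])[:,:,::-1])
for c in S: print(c,np.array(S[c]["pose"])[:3,3].round(0))
Z=dict(mill=0,hopper=148,cover_grip=182,cup=0,cup_mouth=100,mug=0,grinder=0)
for n,z in Z.items():
    R=[]
    for c in S:
        f=finder.pinpoint(n,c)
        if f: R.append(ray(S[c],f[0]["at"])); print(n,c,round(f[0]["confidence"],2),np.round(np.array(f[0]["at"])*[512,384]),onz(S[c],f[0]["at"],z))
    if len(R)==2: print("  tri",tri(R))
print(sense())
E
```

```text
scene [1285.  353.  705.]
top [ 420.  -45. 1087.]
mill scene 0.62 [322. 282.] [604.  144.9   0. ]
hopper top 0.84 [169. 171.] [607.  147.3 148. ]
cover_grip scene 0.68 [339. 195.] [531.7 140.2 182. ]
cover_grip top 0.9 [168. 207.] [530.2 139.7 182. ]
  tri [530.3 139.8 181.1]
cup scene 0.94 [260. 225.] [488.2 -68.2   0. ]
cup top 0.74 [273. 239.] [479.4 -60.5   0. ]
  tri [482.  -65.4  -3.6]
cup_mouth scene 0.64 [265. 190.] [473.  -61.5 100. ]
cup_mouth top 0.8 [278. 236.] [480.4 -68.4 100. ]
  tri [478.2 -64.1 102.6]
mug scene 0.62 [201. 257.] [ 658.1 -133.8    0. ]
mug top 0.76 [300. 159.] [ 662.2 -123.3    0. ]
  tri [ 662.7 -126.     6.4]
grinder scene 0.78 [178. 201.] [ 500.6 -315.2    0. ]
grinder top 0.57 [274. 240.] [479.2 -61.8   0. ]
  tri [ 540.3 -142.9   90. ]
{'time': 0.8, 'joint_pos': array([ 7.15965105e+01,  7.47050649e+00,  8.52657752e+01, -1.26018589e-03,
        8.72634443e+01, -4.89161524e+00]), 'qd': array([-0.06814833,  0.03689934, -0.00169166,  0.10745466,  0.01529489,
       -0.04024478]), 'joint_efforts': array([-4.72541415e-04, -5.69243610e+01, -5.00843561e+01, -3.13125202e-04,
        9.59911376e-04, -2.00485107e-05]), 'tool_pos': array([140.16164507, 583.40618025, 231.31853521]), 'tcp_rot': array([1.79999834e+02, 1.27752664e-03, 1.66488186e+02]), 'ft_force': array([-0.41184246, -0.06366196, -0.20307376]), 'wrist_torque': array([-0.02588046,  0.02344535,  0.02150635]), 'grip_force': 0.0, 'finger_gap': 85.69800141339239}
```

View pics/a.png

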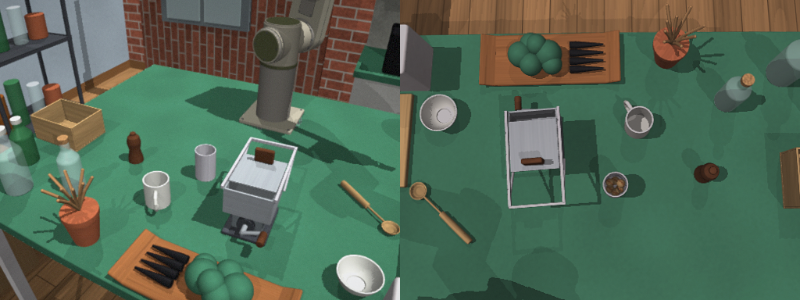

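The picture shows the mill with its cover part drawn, and its grip facing the robot. The tumbler, mug and grinder stand to the mill's right: in the top half the tumbler is at (615,184), the mug at (638,120) and the grinder at (707,172). I'll get the mill's yaw and the grinder position next.

Run:
```python
from h import *
s=snapshot("top")
i=s["img"][120:280,110:410]
cv2.imwrite("pics/b.png",cv2.resize(i,None,fx=2.6,fy=2.6,interpolation=cv2.INTER_CUBIC)[:,:,::-1])
f=finder.trace("cover_grip","top")
m=f[0]["mask"].astype(np.uint8); r=cv2.minAreaRect(cv2.findNonZero(m)); print("cover",f[0]["box"],r)
p=cv2.boxPoints(r); print([onz(s,(q+.5)/[512,384],160) for q in p])
for n in("grinder","mug","cup"):
  for g in finder.find_in(n,"top")[:2]:
    b=np.array(g["box"]);print(n,round(g["confidence"],2),(b*[512,384,512,384]).round(),onz(s,b[:2]+b[2:]/2,60))
```

```text
cover [0.2719, 0.4, 0.1242, 0.174] ((170.65933227539062, 185.38937377929688), (64.98907470703125, 62.99348831176758), 86.18592071533203)
[array([635.6, 208.6, 160. ]), array([643.4,  84.1, 160. ]), array([515.2,  73.5, 160. ]), array([507.2, 195.3, 160. ])]
grinder 0.72 [378. 212.  30.  24.] [ 509.4 -313.3   60. ]
mug 0.75 [286. 128.  39.  53.] [ 658.2 -129.4   60. ]
cup 0.63 [260. 223.  33.  33.] [475.7 -66.5  60. ]
```

View pics/b.png

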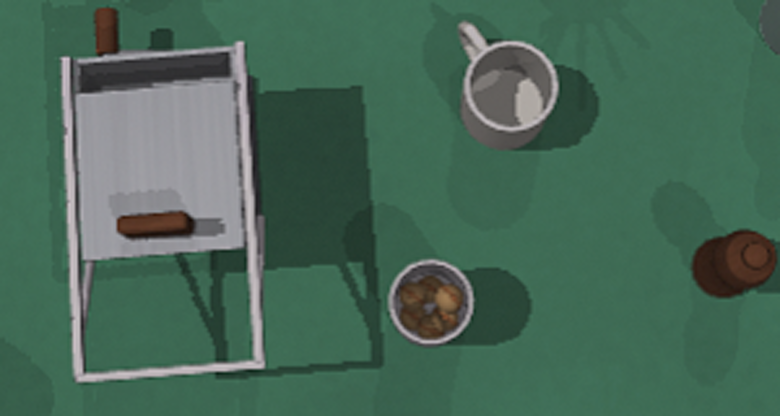

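The crop shows the mill turned about +4° in yaw, with the grip at crop (155,224), the cup at (430,302), the mug at (510,95) and the grinder at (735,262). Next I'll move above the grip.

Call:
{"method": "send_rows", "body": {
  "steps": [
    [[3,-3.4,0.1],[0,0,-0.3]],
    [[6,-6.8,0.2],[0,0,-0.6]],
    [[9,-10.2,0.3],[0,0,-0.9]],
    [[12,-13.6,0.3],[0,0,-1.2]],
    [[13,-14.7,0.3],[0,0,-1.265]],
    [[13,-14.7,0.3],[0,0,-1.265]],
    [[13,-14.7,0.3],[0,0,-1.265]],
    [[13,-14.7,0.3],[0,0,-1.265]],
    [[13,-14.7,0.3],[0,0,-1.265]],
    [[13,-14.7,0.3],[0,0,-1.265]]
  ],
  "fingers": 0,
  "squeeze": 30
}}

```text
time: 2.3
tool_pos: [531.9, 139.4, 240.3]
tcp_rot: [180.0, 0.0, 93.8]
ft_force: [0.1, 0.7, 0.2]
finger_gap: 85.2
grip_force: 0.0
```

Call:
{"method": "send_rows", "body": {
  "steps": [
    [[0,0,0],[0,0,0]],
    [[0,0,0],[0,0,0]],
    [[0,0,0],[0,0,0]]
  ]
}}

```text
time: 2.68
tool_pos: [529.6, 143.4, 240.4]
tcp_rot: [180.0, -0.0, 94.1]
ft_force: [0.1, -0.5, 0.4]
finger_gap: 85.6
grip_force: 0.0
```

Call:
{"method": "send_rows", "body": {
  "steps": [
    [[0,0,-1.2],[0,0,0]],
    [[0,0,-2.2],[0,0,0]],
    [[0,0,-2.5],[0,0,0]],
    [[0,0,-2.5],[0,0,0]],
    [[0,0,-2.5],[0,0,0]]
  ]
}}

```text
time: 3.3
tool_pos: [531.0, 142.8, 167.1]
tcp_rot: [179.9, -0.0, 94.0]
ft_force: [-0.1, -0.4, 0.4]
finger_gap: 85.2
grip_force: 0.0
```

Call:
{"method": "send_rows", "body": {
  "steps": [
    [[0,0,0],[0,0,0]],
    [[0,0,0],[0,0,0]],
    [[0,0,0],[0,0,0]],
    [[0,0,0],[0,0,0]],
    [[0,0,0],[0,0,0]],
    [[0,0,0],[0,0,0]],
    [[0,0,0],[0,0,0]],
    [[0,0,0],[0,0,0]]
  ],
  "fingers": 1,
  "squeeze": 30
}}

```text
time: 4.3
tool_pos: [530.5, 142.4, 165.6]
tcp_rot: [180.0, 0.0, 94.0]
ft_force: [1.8, -1.5, 3.2]
finger_gap: 13.4
grip_force: 32.3
```

Call:
{"method": "send_rows", "body": {
  "steps": [
    [[-0.3,-0.02,0],[0,0,0]],
    [[-0.6,-0.04,0],[0,0,0]],
    [[-0.9,-0.06,0],[0,0,0]],
    [[-1.2,-0.08,0],[0,0,0]],
    [[-1.5,-0.1,0],[0,0,0]],
    [[-1.8,-0.13,0],[0,0,0]],
    [[-2.1,-0.15,0],[0,0,0]],
    [[-2.4,-0.17,0],[0,0,0]],
    [[-2.6,-0.18,0],[0,0,0]],
    [[-2.6,-0.18,0],[0,0,0]]
  ]
}}

```text
time: 5.55
tool_pos: [451.2, 136.3, 165.6]
tcp_rot: [-180.0, 0.1, 94.0]
ft_force: [-0.5, -6.2, 8.6]
finger_gap: 13.0
grip_force: 33.1
```

Call:
{"method": "send_rows", "body": {
  "steps": [
    [[-0.05,0,0],[0,0,0]],
    [[-0.1,-0.01,0],[0,0,0]],
    [[-0.15,-0.01,0],[0,0,0]],
    [[-0.2,-0.01,0],[0,0,0]],
    [[-0.25,-0.02,0],[0,0,0]],
    [[-0.25,-0.02,0],[0,0,0]]
  ]
}}

```text
time: 6.3
tool_pos: [449.3, 136.1, 165.7]
tcp_rot: [179.3, 0.0, 94.0]
ft_force: [35.6, -0.1, -16.5]
finger_gap: 13.4
grip_force: 33.7
```

Call:
{"method": "send_rows", "body": {
  "steps": [
    [[0.1,0,0],[0,0,0]],
    [[0.13,0.01,0],[0,0,0]]
  ]
}}

```text
time: 6.55
tool_pos: [449.5, 136.1, 165.6]
tcp_rot: [179.8, 0.1, 94.0]
ft_force: [6.6, -4.9, 2.1]
finger_gap: 13.3
grip_force: 32.9
```

Call:
{"method": "send_rows", "body": {
  "steps": [
    [[0,0,0],[0,0,0]],
    [[0,0,0],[0,0,0]],
    [[0,0,0],[0,0,0]],
    [[0,0,0],[0,0,0]],
    [[0,0,0.6],[0,0,0]],
    [[0,0,2],[0,0,0]],
    [[0,0,4],[0,0,0]],
    [[0,0,5],[0,0,0]],
    [[0,0,5],[0,0,0]]
  ],
  "fingers": 0
}}

```text
time: 7.68
tool_pos: [450.1, 137.0, 320.2]
tcp_rot: [179.6, -0.1, 94.0]
ft_force: [0.4, -0.9, -0.5]
finger_gap: 85.2
grip_force: 0.0
```

Call:
{"method": "send_rows", "body": {
  "steps": [
    [[-0.4,-2,-0.2],[0,0,-0.18]],
    [[-0.8,-4,-0.4],[0,0,-0.36]],
    [[-1.2,-6,-0.6],[0,0,-0.54]],
    [[-1.5,-8,-0.8],[0,0,-0.72]],
    [[-1.7,-9.2,-1],[0,0,-0.855]],
    [[-1.7,-9.2,-1],[0,0,-0.855]]
  ]
}}

```text
time: 8.43
tool_pos: [396.3, -141.1, 284.1]
tcp_rot: [-179.9, 0.1, 44.7]
ft_force: [0.1, 0.2, 0.0]
finger_gap: 85.4
grip_force: 0.0
```

Call:
{"method": "send_rows", "body": {
  "steps": [
    [[0,0,0],[0.12,-0.12,0]],
    [[0,0,0],[0.24,-0.24,0]],
    [[0,0,0],[0.36,-0.36,0]],
    [[0,0,0],[0.36,-0.36,0]]
  ]
}}

```text
time: 8.93
tool_pos: [396.2, -140.1, 283.8]
tcp_rot: [-179.8, -29.2, 44.7]
ft_force: [0.2, 0.0, 0.4]
finger_gap: 85.1
grip_force: 0.0
```

```bash
python3 -c "
from h import *
s=sense();print(s['joint_pos'].round(1),s['tool_pos'].round(1),s['tcp_rot'].round(1))"
```

```text
[-52.3 -29.1 116.7  29.1  95.7  -5. ] [ 396.2 -140.1  283.8] [-179.8  -29.2   44.7]
```

Call:
{"method": "send_rows", "body": {
  "steps": [
    [[0.3,0.2,-0.3],[0.11,-0.11,0]],
    [[0.6,0.4,-0.6],[0.22,-0.22,0]],
    [[0.9,0.6,-1],[0.33,-0.33,0]],
    [[0.9,0.6,-1.4],[0.44,-0.44,0]],
    [[0.9,0.6,-1.8],[0.56,-0.56,0]],
    [[0.9,0.6,-1.8],[0.56,-0.56,0]],
    [[0.9,0.6,-1.8],[0.56,-0.56,0]]
  ]
}}

```text
time: 9.8
tool_pos: [425.1, -120.8, 232.0]
tcp_rot: [179.8, -74.3, 45.4]
ft_force: [0.6, -0.9, 0.0]
finger_gap: 85.7
grip_force: 0.0
```

Run:
```python
from h import *
s=sense();print(s['joint_pos'].round(1),s['tool_pos'].round(1),s['tcp_rot'].round(1))
S={c:snapshot(c) for c in("scene","top")}
cv2.imwrite("pics/c.png",np.hstack([cv2.resize(S[c]["img"],(400,300)) for c in S])[:,:,::-1])
for n,z in dict(hopper=148,cover_grip=182,cup=0,cup_mouth=100).items():
    R=[]
    for c in S:
        f=finder.pinpoint(n,c)
        if f: R.append(ray(S[c],f[0]["at"])); print(n,c,round(f[0]["confidence"],2),onz(S[c],f[0]["at"],z))
    if len(R)==2: print("  tri",tri(R))
```

```text
[-71.5  -3.3 126.6  61.6 102.3 -40.3] [ 425.1 -120.8  232. ] [179.8 -74.3  45.4]
hopper scene 0.79 [606.7 150.2 148. ]
hopper top 0.73 [614.1 145.3 148. ]
  tri [612.2 148.1 151.1]
cover_grip scene 0.6 [453.6 135.3 182. ]
cover_grip top 0.91 [447.  134.9 182. ]
  tri [447.4 134.7 178.4]
cup scene 0.93 [480.7 -68.9   0. ]
cup top 0.55 [474.7 -59.3   0. ]
  tri [477.3 -64.4  -1. ]
cup_mouth scene 0.57 [475.  -65.3 100. ]
cup_mouth top 0.77 [480.  -65.9 100. ]
  tri [479.3 -64.6 102.8]
```

View pics/c.png

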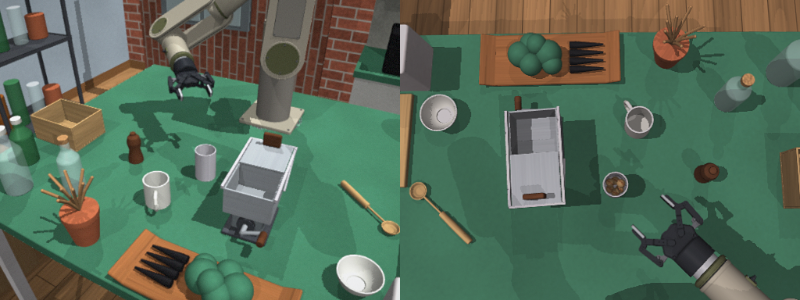

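The picture shows the cover fully drawn with the hopper open, and the gripper behind the cup on the approach line. I'll go down and then forward.

Call:
{"method": "send_rows", "body": {
  "steps": [
    [[0,0,-1.2],[0.03,-0.03,0]],
    [[0,0,-2.4],[0.06,-0.06,0]],
    [[0,0,-3.6],[0.085,-0.085,0]],
    [[0,0,-4.8],[0.085,-0.085,0]],
    [[0,0,-5.6],[0.085,-0.085,0]],
    [[0,0,-5.85],[0.085,-0.085,0]],
    [[0,0,-5.85],[0.085,-0.085,0]],
    [[0,0,-5.85],[0.085,-0.085,0]]
  ]
}}

```text
time: 11.3
tool_pos: [424.7, -121.8, 56.6]
tcp_rot: [179.3, -81.4, 45.7]
ft_force: [-0.5, 0.1, -0.3]
finger_gap: 85.1
grip_force: 0.0
```

Run:
```python
from h import *
s=sense();print(s['joint_pos'].round(1),s['tool_pos'].round(1),s['tcp_rot'].round(1),s['ft_force'].round(1))
S=snapshot("scene")
cv2.imwrite("pics/d.png",cv2.resize(S["img"][30:260,150:400],None,fx=2.4,fy=2.4)[:,:,::-1])
```

```text
[-72.9  33.1 118.6  61.3  95.  -65.2] [ 424.7 -121.8   56.6] [179.3 -81.4  45.7] [-0.5  0.1 -0.3]
```

View pics/d.png

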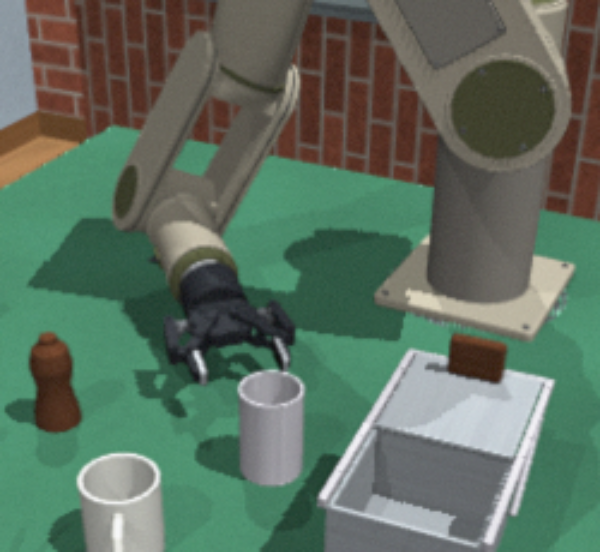

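The view shows the gripper low behind the cup at crop (272,425), with the fingers on either side and all clear. Moving forward to grasp.

Call:
{"method": "send_rows", "body": {
  "steps": [
    [[0.5,0.52,0],[0,0,0]],
    [[1.0,1.04,0],[0,0,0]],
    [[1.5,1.56,0],[0,0,0]],
    [[2,2.08,0],[0,0,0]],
    [[2.3,2.4,0],[0,0,0]],
    [[2.4,2.5,0],[0,0,0]],
    [[2.4,2.5,0],[0,0,0]],
    [[2.4,2.5,0],[0,0,0]]
  ]
}}

```text
time: 12.35
tool_pos: [496.5, -46.9, 55.8]
tcp_rot: [179.7, -81.4, 45.2]
ft_force: [0.9, -0.3, 0.2]
finger_gap: 85.2
grip_force: 0.0
```

Call:
{"method": "send_rows", "body": {
  "steps": [
    [[0,0,0],[0,0,0]],
    [[0,0,0],[0,0,0]],
    [[0,0,0],[0,0,0]],
    [[0,0,0],[0,0,0]],
    [[0,0,0],[0,0,0]],
    [[0,0,0],[0,0,0]]
  ],
  "fingers": 1,
  "squeeze": 40
}}

```text
time: 13.1
tool_pos: [496.7, -46.6, 56.0]
tcp_rot: [179.6, -81.4, 45.3]
ft_force: [-0.7, -3.8, 3.8]
finger_gap: 63.8
grip_force: 44.5
```

Call:
{"method": "send_rows", "body": {
  "steps": [
    [[0,0,0.3],[0,0,0]],
    [[0,0,1],[0,0,0]],
    [[0,0,2],[0,0,0]],
    [[0,0,3],[0,0,0]],
    [[0,0,4],[0,0,0]],
    [[0.1,0.3,5],[0,0,0]],
    [[0.4,1,5.8],[0,0,0]],
    [[0.8,2,6.1],[0,0,0]],
    [[1.2,2.9,6.1],[0,0,0]],
    [[1.4,3.3,6.1],[0,0,0]]
  ]
}}

```text
time: 14.35
tool_pos: [537.8, 54.9, 238.1]
tcp_rot: [-179.8, -81.4, 44.9]
ft_force: [-0.0, -0.1, -1.9]
finger_gap: 63.9
grip_force: 44.4
```

Call:
{"method": "send_rows", "body": {
  "steps": [
    [[0.4,0.8,0],[0,0,0]],
    [[0.8,1.7,0],[0,0,0]],
    [[1.2,2.6,0],[0,0,0]],
    [[1.6,3.5,0],[0,0,0]],
    [[2,4.2,0],[0,0,0]],
    [[2.2,4.6,0],[0,0,0]],
    [[2.2,4.6,0],[0,0,0]],
    [[2.2,4.6,0],[0,0,0]]
  ]
}}

```text
time: 15.35
tool_pos: [604.2, 190.5, 238.2]
tcp_rot: [-179.9, -81.4, 44.9]
ft_force: [1.2, -0.2, -3.4]
finger_gap: 64.2
grip_force: 44.5
```

Run:
```python
from h import *
s=sense();print(s['joint_pos'].round(1),s['tool_pos'].round(1),s['tcp_rot'].round(1),s['ft_force'].round(1))
S={c:snapshot(c) for c in("scene","top")}
cv2.imwrite("pics/e.png",np.hstack([cv2.resize(S[c]["img"][60:270,90:370],(400,300)) for c in S])[:,:,::-1])
```

```text
[-18.8  -6.9 135.3  99.8  64.2 -38.6] [604.2 190.5 238.2] [-179.9  -81.4   44.9] [ 1.2 -0.2 -3.4]
```

View pics/e.png

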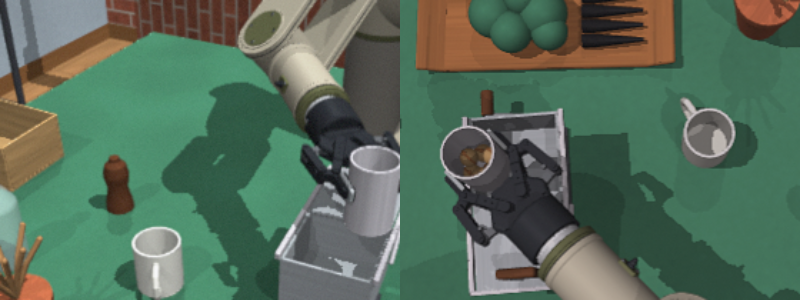

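The picture shows the cup held over the hopper with the nuts inside it (right half, about (475,160)), and the mug and grinder untouched. I'll check the roll direction with a small tilt first.

Call:
{"method": "send_rows", "body": {
  "steps": [
    [[0,0,0],[0.12,0.12,-0.026]],
    [[0,0,0],[0.24,0.24,-0.052]],
    [[0,0,0],[0.366,0.366,-0.078]],
    [[0,0,0],[0.366,0.366,-0.078]]
  ]
}}

```text
time: 15.95
tool_pos: [604.6, 190.0, 238.7]
tcp_rot: [-106.8, -59.0, -30.5]
ft_force: [-0.4, -0.4, -1.8]
finger_gap: 63.6
grip_force: 44.4
```

Run:
```python
from h import *
s=sense();print(s['joint_pos'].round(1),s['tool_pos'].round(1))
```

```text
[-18.8  -6.9 135.2  99.9  64.2  -8.7] [604.6 190.  238.7]
```

Call:
{"method": "send_rows", "body": {
  "steps": [
    [[0,0,0],[0.1,0.1,-0.021]],
    [[0,0,0],[0.2,0.2,-0.043]],
    [[0,0,0],[0.3,0.3,-0.064]],
    [[0,0,0],[0.4,0.4,-0.086]],
    [[0,0,0],[0.48,0.48,-0.103]],
    [[0,0,0],[0.56,0.56,-0.12]],
    [[0,0,0],[0.63,0.63,-0.135]],
    [[0,0,0],[0.7,0.7,-0.15]],
    [[0,0,0],[0.75,0.75,-0.161]],
    [[0,0,0],[0.8,0.8,-0.172]]
  ]
}}

```text
time: 17.2
tool_pos: [604.6, 190.3, 238.7]
tcp_rot: [-98.7, 5.3, -45.9]
ft_force: [0.4, 0.5, -2.1]
finger_gap: 63.8
grip_force: 44.4
```

Call:
{"method": "send_rows", "body": {
  "steps": [
    [[0,0,0],[0.06,0.06,-0.013]],
    [[0,0,0],[0.12,0.12,-0.026]],
    [[0,0,0],[0.18,0.18,-0.039]],
    [[0,0,0],[0.24,0.24,-0.051]],
    [[0,0,0],[0.3,0.3,-0.064]],
    [[0,0,0],[0.36,0.36,-0.077]],
    [[0,0,0],[0.42,0.42,-0.09]],
    [[0,0,0],[0.48,0.48,-0.103]],
    [[0,0,0],[0.48,0.48,-0.103]],
    [[0,0,0],[0.48,0.48,-0.103]]
  ]
}}

```text
time: 18.45
tool_pos: [604.6, 190.5, 238.9]
tcp_rot: [-102.1, 44.0, -53.5]
ft_force: [0.7, 0.8, -1.5]
finger_gap: 63.9
grip_force: 44.7
```

Call:
{"method": "send_rows", "body": {
  "steps": [
    [[0,0,0],[0,0,0]],
    [[0,0,0],[0.1,0.1,-0.021]],
    [[0,0,0],[0,0,0]],
    [[0,0,0],[0.1,0.1,-0.021]],
    [[0,0,0],[0.1,0.1,-0.021]],
    [[0,0,0],[0,0,0]]
  ]
}}

```text
time: 19.2
tool_pos: [604.6, 190.7, 238.8]
tcp_rot: [-102.1, 43.9, -53.5]
ft_force: [0.1, 0.4, -1.5]
finger_gap: 63.9
grip_force: 44.7
```

Run:
```python
from h import *
s=sense();print(s['joint_pos'].round(1),s['tool_pos'].round(1),s['ft_force'].round(1))
S={c:snapshot(c) for c in("scene","top")}
cv2.imwrite("pics/f.png",np.hstack([cv2.resize(S["scene"]["img"][130:310,210:450],(400,300),interpolation=2),cv2.resize(S["top"]["img"][100:280,90:330],(400,300),interpolation=2)])[:,:,::-1])
```

```text
[-18.7  -7.1 135.3  99.8  64.   96. ] [604.6 190.7 238.8] [ 0.1  0.4 -1.5]
```

View pics/f.png

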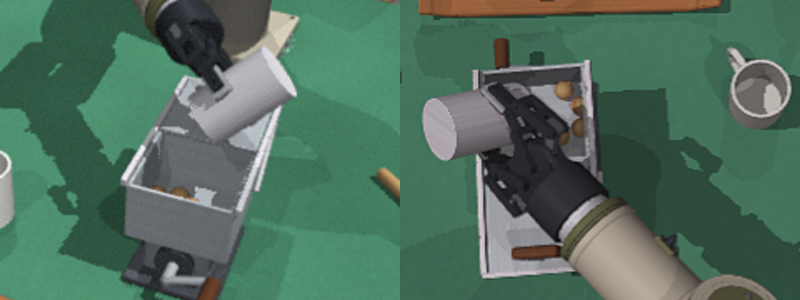

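The picture shows nuts in the hopper (at (560,110) in the right half) with the cup tipped about 130°. I'll tip a bit further to make sure it is empty, then turn it back upright.

Call:
{"method": "send_rows", "body": {
  "steps": [
    [[0,0,0],[0.09,0.09,-0.019]],
    [[0,0,0],[0.18,0.18,-0.039]],
    [[0,0,0],[0.18,0.18,-0.039]],
    [[0,0,0],[0.18,0.18,-0.039]],
    [[0,0,0],[0.18,0.18,-0.039]]
  ]
}}

```text
time: 19.92
tool_pos: [604.6, 190.7, 238.8]
tcp_rot: [-106.8, 58.4, -59.5]
ft_force: [-0.1, -1.0, -1.5]
finger_gap: 64.0
grip_force: 44.7
```

Call:
{"method": "send_rows", "body": {
  "steps": [
    [[0,0,0],[-0.1,-0.1,0.021]],
    [[0,0,0],[-0.2,-0.2,0.043]],
    [[0,0,0],[-0.3,-0.3,0.064]],
    [[0,0,0],[-0.4,-0.4,0.086]],
    [[0,0,0],[-0.5,-0.5,0.107]],
    [[0,0,0],[-0.6,-0.6,0.129]],
    [[0,0,0],[-0.7,-0.7,0.15]],
    [[0,0,0],[-0.8,-0.8,0.172]],
    [[0,0,0],[-0.9,-0.9,0.193]],
    [[0,0,0],[-1,-1,0.215]]
  ]
}}

```text
time: 21.18
tool_pos: [604.5, 190.7, 238.8]
tcp_rot: [-99.3, -22.4, -41.5]
ft_force: [0.2, -0.0, -2.0]
finger_gap: 64.2
grip_force: 44.7
```

Call:
{"method": "send_rows", "body": {
  "steps": [
    [[0,0,0],[-0.1,-0.1,0.021]],
    [[0,0,0],[-0.2,-0.2,0.043]],
    [[0,0,0],[-0.3,-0.3,0.064]],
    [[0,0,0],[-0.4,-0.4,0.086]],
    [[0,0,0],[-0.5,-0.5,0.107]],
    [[0,0,0],[-0.6,-0.6,0.129]],
    [[0,0,0],[-0.7,-0.7,0.15]],
    [[0,0,0],[-0.826,-0.826,0.177]],
    [[0,0,0],[-0.826,-0.826,0.177]],
    [[0,0,0],[-0.826,-0.826,0.177]]
  ]
}}

```text
time: 22.42
tool_pos: [604.5, 190.7, 238.8]
tcp_rot: [-178.7, -81.4, 43.7]
ft_force: [0.1, 0.2, -1.2]
finger_gap: 63.9
grip_force: 44.8
```

Call:
{"method": "send_rows", "body": {
  "steps": [
    [[-0.4,-0.8,0],[0,0,0]],
    [[-0.9,-2,0],[0,0,0]],
    [[-1.4,-3.2,0],[0,0,0]],
    [[-1.9,-4.4,0],[0,0,0]],
    [[-2.4,-5.6,0],[0,0,0]],
    [[-2.9,-6.6,0],[0,0,0]],
    [[-3.3,-7.5,0],[0,0,0]],
    [[-3.6,-7.9,0],[0,0,0]],
    [[-3.6,-7.9,0],[0,0,0]],
    [[-3.6,-7.9,0],[0,0,0]]
  ]
}}

```text
time: 23.68
tool_pos: [496.6, -45.5, 238.6]
tcp_rot: [-179.7, -81.4, 44.7]
ft_force: [-0.1, -0.1, -1.6]
finger_gap: 63.8
grip_force: 44.9
```

Run:
```python
from h import *
s=sense();print(s['time'],s['joint_pos'].round(1),s['tool_pos'].round(1),s['tcp_rot'].round(1),s['ft_force'].round(1))
S={c:snapshot(c) for c in("scene","top")}
cv2.imwrite("pics/g.png",np.hstack([cv2.resize(S["scene"]["img"][100:310,170:450],(400,300),interpolation=2),cv2.resize(S["top"]["img"][100:280,90:330],(400,300),interpolation=2)])[:,:,::-1])
```

```text
23.675 [-58.8  -1.7 130.4  74.6  95.3 -40.4] [496.6 -45.5 238.6] [-179.7  -81.4   44.7] [-0.1 -0.1 -1.6]
```

View pics/g.png

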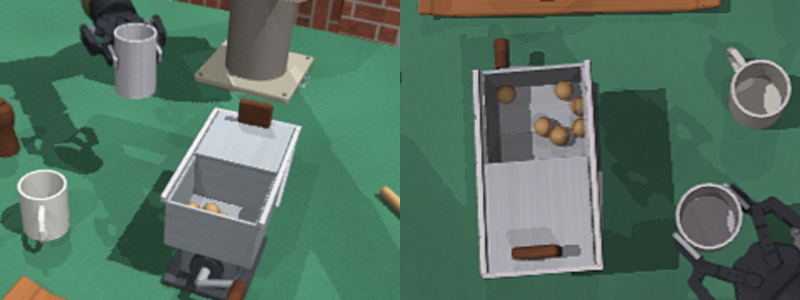

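All six nuts are in the hopper (right half, (505,93) to (580,130)) and the cup is empty. Now I'll set it down.

Call:
{"method": "send_rows", "body": {
  "steps": [
    [[0,0,-1],[0,0,0]],
    [[0,0,-2.2],[0,0,0]],
    [[0,0,-3.4],[0,0,0]],
    [[0,0,-4.5],[0,0,0]],
    [[0,0,-5.3],[0,0,0]],
    [[0,0,-5.8],[0,0,0]],
    [[0,0,-5.95],[0,0,0]],
    [[0,0,-6.02],[0,0,0]],
    [[0,0,-6.06],[0,0,0]],
    [[0,0,-6.06],[0,0,0]]
  ]
}}

```text
time: 25.02
tool_pos: [496.7, -46.5, 57.4]
tcp_rot: [179.5, -81.4, 45.5]
ft_force: [-0.1, -0.9, -1.0]
finger_gap: 64.2
grip_force: 44.9
```

Call:
{"method": "send_rows", "body": {
  "steps": [
    [[0,0,-0.03],[0,0,0]],
    [[0,0,-0.05],[0,0,0]],
    [[0,0,-0.05],[0,0,0]]
  ]
}}

```text
time: 25.4
tool_pos: [496.7, -46.5, 56.0]
tcp_rot: [179.7, -81.5, 45.3]
ft_force: [-2.6, -0.4, 3.1]
finger_gap: 63.6
grip_force: 45.2
```

Call:
{"method": "send_rows", "body": {
  "steps": [
    [[0,0,0],[0,0,0]],
    [[0,0,0],[0,0,0]],
    [[0,0,0],[0,0,0]],
    [[0,0,0],[0,0,0]],
    [[0,0,0],[0,0,0]]
  ],
  "fingers": 0
}}

```text
time: 26.02
tool_pos: [496.5, -46.3, 55.5]
tcp_rot: [179.9, -81.4, 45.1]
ft_force: [0.3, -0.5, 0.7]
finger_gap: 85.6
grip_force: 0.0
```

Call:
{"method": "send_rows", "body": {
  "steps": [
    [[-0.4,-0.41,0],[0,0,0]],
    [[-0.9,-0.93,0],[0,0,0]],
    [[-1.5,-1.55,0],[0,0,0]],
    [[-2.1,-2.17,0],[0,0,0]],
    [[-2.5,-2.6,0],[0,0,0]],
    [[-2.5,-2.6,0.5],[0,0,0]],
    [[-2.5,-2.6,2],[0,0,0]],
    [[-2.5,-2.6,3.5],[0,0,0]],
    [[-2.5,-2.6,4],[0,0,0]],
    [[-2.5,-2.6,4],[0,0,0]]
  ]
}}

```text
time: 27.28
tool_pos: [421.7, -124.8, 176.1]
tcp_rot: [178.8, -81.4, 46.2]
ft_force: [-0.0, 0.4, -0.7]
finger_gap: 85.3
grip_force: 0.0
```

Run:
```python
from h import *
s=sense();print(s['time'],s['tool_pos'].round(1),s['ft_force'].round(1))
S={c:snapshot(c) for c in("scene","top")}
cv2.imwrite("pics/h.png",np.hstack([cv2.resize(S[c]["img"],(400,300)) for c in S])[:,:,::-1])
for n in ("cup","mug","grinder"):
  for g in finder.find_in(n,"top")[:1]:
    b=np.array(g["box"]);print(n,round(g["confidence"],2),onz(S["top"],b[:2]+b[2:]/2,60))
```

```text
27.275 [ 421.7 -124.8  176.1] [-0.   0.4 -0.7]
cup 0.62 [477.  -61.8  60. ]
mug 0.66 [ 660.5 -129.7   60. ]
grinder 0.89 [ 512.9 -313.5   60. ]
```

View pics/h.png

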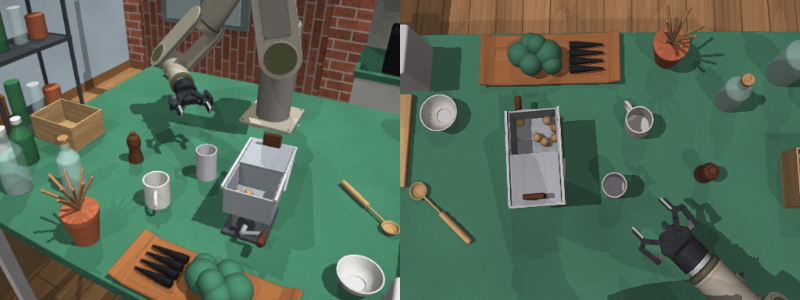

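The picture shows the cup upright and empty at (615,184), the nuts in the open hopper, the mug and grinder where they were, and the gripper clear of everything.

```bash
python3 -c "
from bench import order
print(order.hand_in())"
```

```text
the job is handed in; nothing more can be done
None
```

I handed the job in at about 27 s: the cover is drawn to its stop and left open, all six walnuts are in the hopper, the empty tumbler stands upright on the counter, and the mug and grinder did not move.

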